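Put away the microscope parts

TASK

Put the four microscope parts back in their trays: the eyepiece in the large round tray, the objective in the small round one, the square filter block in the square one and the slide box in the long one. Set each down gently, without dropping it, upright and flat on the tray's floor inside the rim, the filter block and the slide box square with the sides of their trays. Leave the dark wooden find where it is.

Things in the scene. Friction and masses are not known exactly. Their poses are not given: they have to be found in the camera images.
- eyepiece: Microscope eyepiece, stands upside down on its wide black eyecup: eyecup 42 mm diameter, 0 to 20 mm high; above it a silvery metal tube, 30 mm diameter, from 20 to 54 mm; 60 to 130 g. Grip it by the tube. Origin: centre of the underside (on the table at the start); z up.
- objective: Microscope objective, a slim upright steel cylinder 26 mm in diameter and 40 mm high, with a narrower conical nose above it to 50 mm; 70 to 140 g. Origin: centre of the underside (on the table at the start); z up.
- filter_block: Dark metal filter block, 44 x 44 mm and 42 mm high, with a round window in its top; 80 to 170 g. x and y lie square to its sides. Origin: centre of the underside (on the table at the start); z up.
- slide_box: Closed grey plastic box for glass slides, 84 mm (x) by 34 mm (y), 40 mm high, a white label on top; 75 to 155 g. Either way round will do. Origin: centre of the underside (on the table at the start); z up.
- large_round_tray: Large round tray for the eyepiece: inside diameter 60 mm, outside 72 mm. Fixed to the table, anywhere among the parts, grey with a black rubber floor. The floor lies 3 mm and the top of the rim 9 mm above the table. Origin: centre of the underside, at table height.
- small_round_tray: Small round tray for the objective: inside diameter 44 mm, outside 56 mm. Fixed to the table, anywhere among the parts, grey with a black rubber floor. The floor lies 3 mm and the top of the rim 9 mm above the table. Origin: centre of the underside, at table height.
- square_tray: Square tray for the filter block: inside 62 x 62 mm, outside 72 x 72 mm; x and y along its sides. Fixed to the table, anywhere among the parts, grey with a black rubber floor. The floor lies 3 mm and the top of the rim 9 mm above the table. Origin: centre of the underside, at table height.
- long_tray: Long tray for the slide box: inside 102 mm (x) by 52 mm (y), outside 112 x 62 mm. Fixed to the table, anywhere among the parts, grey with a black rubber floor. The floor lies 3 mm and the top of the rim 9 mm above the table. Origin: centre of the underside, at table height.
- wood_find: Dark brown, irregular piece of old wood, about 85 x 33 mm and 16 mm high, loose among the parts; to be left alone. Origin: near the middle of its underside, x along its length.
Not all that is in view belongs to the job. Leave any green look-alike of the eyepiece alone. Leave any green look-alike of the filter_block alone.

How it is judged:
By the outcome, as a careful person would: the job done as asked, in the order asked, and still so for the second after the job is handed in, with the robot touching nothing.
It also fails if it takes over 109 s, if anything falls off the work surface, if the arm or the gripper's body presses on something with over 40 N, if the wrist force passes 120 N, or if a joint passes its speed limit or range.

ROBOT

A 6-joint arm with a two-finger parallel gripper is mounted at the origin on the work surface. World frame = base frame: x ahead of the robot, y to its left, z up, the work surface at z = 0. Lengths are in m, angles in rad, forces in N, time in s.
With the tool pointing down it reaches from about 0.35 to 0.775 m from the base axis. Payload 7.3 kg.
Tool frame: the origin (TCP) lies on the centre line of the jaws, within the pads' length; the fingertips stand 14 mm ahead of it and the grasp point (between the pads) lies 5 mm behind it; z points along the fingers, y is the line along which they close (so a half turn about z gives the same grasp; the last joint's range is limited). The gripper opens to 92 mm and grips with 3 to 60 N. Pads are 19 mm wide; open, the fingers measure 130 mm over their backs; the gripper's body (75 mm by 190 mm) begins 47 mm behind the grasp point.
Start: joints at [1.032, 0.342, 1.524, -0, 1.275, -0.146], TCP at [0.201, 0.485, 0.241] pointing down, gripper open.
Joint ranges: [-2.53, 2.53], [-0.77, 2.02], [0.04, 2.7], [-1, 4.14], [0.28, 2.66], [-3.11, 3.11]. Speed limits (rad/s): [2.57, 2.57, 3.14, 3.14, 3.14, 3.14].

INTERFACE

Orientations are given as a unit quaternion [x, y, z, w].
In Python, from workcell import env, cams, ticket gives the robot as it stands.
- The arm moves only by the shell command python3 -m creep 'ROWS' [FORCE]. ROWS is JSON, a list of rows, each a list of 7 numbers: the shift along the tool's x, y, z normalised to -1 to 1, where 1 is 400 mm, then the turn, a rotation vector about the tool's x, y, z normalised to -1 to 1, where 1 is 60 degrees, then the opening, from 0 (shut) to 1 (fully open). In form: [[dx, dy, dz, wx, wy, wz, jaw], ...]. A call has 1 to 8 rows; each row is the pose to reach, as a shift and turn from the pose commanded when the call began, along the tool's axes at that moment; what a row does not reach only later rows make up. A row lasts 1/12 s, in which the tool goes at most 41.7 mm and 7.16 degrees, less where a joint would pass 70% of its speed; a pose out of reach is approached as far as the arm can. A call with a number of a shift or a turn outside -1 to 1 is refused whole. A call with a gripper value outside its range is refused whole. The fingers move at their own pace and stop on an object; FORCE is the grip in N (left out, the last holds). Time passes only in rows, so rows that repeat a pose let the fingers close. It gives the time, the measured TCP pose, the force, the opening and the grip force at its end, in the units of the state.
- env.read_state(): the state, without advancing time (a new reading comes with each control period).
- cams.grab_frame(name): name is "side" or "top"; returns a dict with "img" (420x560x3 uint8, red, green, blue), "K" (3x3 intrinsics, pixels), "T" (4x4, takes a point from camera to world coordinates). Camera axes: x right, y down, z forward; pixel columns grow to the right and rows downward; lengths in m; the calibration is good to about 2 mm. A picture is of the moment at which its call begins. There is no depth.
- ticket.sign_off(): hands the job in; it is judged then, once.
The state is a dict: "time": time; "joint_positions": joint angles; "qvel": joint speeds; "joint_torque": joint torques, N m; "ee_pos": TCP position; "tool_rot": TCP orientation; "ft_force": force on the tool from outside, world axes, zero at the start; "wrist_torque": the same for the moment, N m; "grip_width": finger opening in m; "gripper_force": force on a finger pad.
Only numpy, scipy, OpenCV 4.12 (cv2) and the standard library are available. Lean on these libraries where they do the work, as an engineer would, in place of code of your own. Each camera call takes 0.05 s, during which the arm holds its last target. There are 200 camera calls.

## Working session

There is one attempt and no reset: what is moved stays moved. The work goes in short steps, Python scripts to look and compute and a shell command to move; the robot and the scene stay as the last step left them, time stands still between calls to the robot, and variables do not carry over. Pictures are saved under pics/ and viewed, at most 14 in all, crops included, and the job is handed in when it is done.

```bash
mkdir -p pics; ls; python3 - <<'E'
from workcell import env,cams
import cv2,numpy as np
for n in("top","side"):
    f=cams.grab_frame(n); cv2.imwrite(f"pics/{n}0.png",f["img"][:,:,::-1]); print(n,f["K"].round(2).tolist(),f["T"].round(4).tolist())
print(env.read_state())
E
```

```text
pics
top [[494.95, 0.0, 282.47], [0.0, 494.95, 203.97], [0.0, 0.0, 1.0]] [[-0.0232, -0.9923, 0.1214, 0.3225], [-0.9997, 0.0231, -0.002, 0.0053], [-0.0009, -0.1214, -0.9926, 1.3615], [0.0, 0.0, 0.0, 1.0]]
side [[417.01, 0.0, 273.9], [0.0, 417.01, 216.82], [0.0, 0.0, 1.0]] [[0.8767, -0.2865, 0.3864, 0.1299], [-0.481, -0.5327, 0.6963, -0.6368], [0.0064, -0.7963, -0.6048, 0.5899], [0.0, 0.0, 0.0, 1.0]]
{'time': 0.1, 'joint_positions': array([ 1.03198817e+00,  3.42659064e-01,  1.52493093e+00,  7.80572331e-06,
        1.27543343e+00, -1.45994807e-01]), 'qvel': array([-0.00068451, -0.00209238, -0.00409399, -0.00150346, -0.00036698,
        0.00085329]), 'joint_torque': array([ 1.33533573e-03, -4.32005167e+01, -2.44693208e+01,  7.18994904e-02,
        5.26806596e-02, -4.16018929e-05]), 'ee_pos': array([0.20075324, 0.48471346, 0.24010805]), 'tool_rot': array([ 1.95147426e-01,  9.80773659e-01, -6.72604088e-04, -2.43706875e-04]), 'ft_force': array([ 0.25807754,  0.01147941, -0.00048584]), 'wrist_torque': array([0.03298255, 0.00611197, 0.0347665 ]), 'gripper_force': 0.0, 'grip_width': 0.09200873129846072}
```

View pics/top0.png

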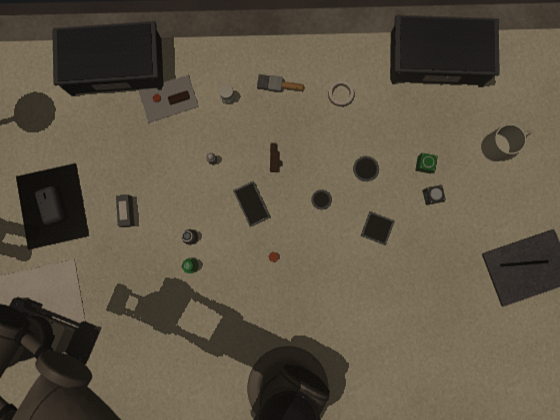

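View pics/side0.png

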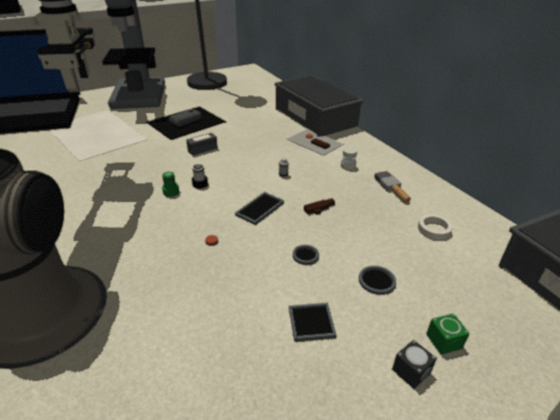

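Candidates (top picture):
- Eyepiece: (190,236) is dark and silver. (190,266) is the green look-alike.
- Filter block: (433,194) is dark. (427,162) is the green look-alike.
- Objective: (212,158). The white thing at (229,96) is something else.
- Slide box: (125,210). The black lab boxes and the mouse are something else.
- Wood: (275,157).
- Trays: large round (366,168), small round (321,200), square (377,228), long (252,203). The white ring at (341,93) is not a tray.

Next, one close crop of each half.

```bash
python3 - <<'E'
import cv2,numpy as np
i=cv2.imread("pics/top0.png")
for k,(x,y) in enumerate([(100,140),(290,140)]):
    c=cv2.resize(i[y:y+135,x:x+180],None,fx=4.4,fy=4.4,interpolation=cv2.INTER_CUBIC)
    c=np.clip(c*1.8,0,255).astype('uint8')
    for t in range(0,180,20):
        cv2.line(c,(int(t*4.4),0),(int(t*4.4),8),(0,255,255),1);cv2.putText(c,str(x+t),(int(t*4.4),18),0,.35,(0,0,255))
    for t in range(0,135,20):
        cv2.line(c,(0,int(t*4.4)),(8,int(t*4.4)),(0,255,255),1);cv2.putText(c,str(y+t),(8,int(t*4.4)+4),0,.35,(0,0,255))
    cv2.imwrite(f"pics/crop{k}.png",c)
E
```

```text
(no output)
```

View pics/crop0.png

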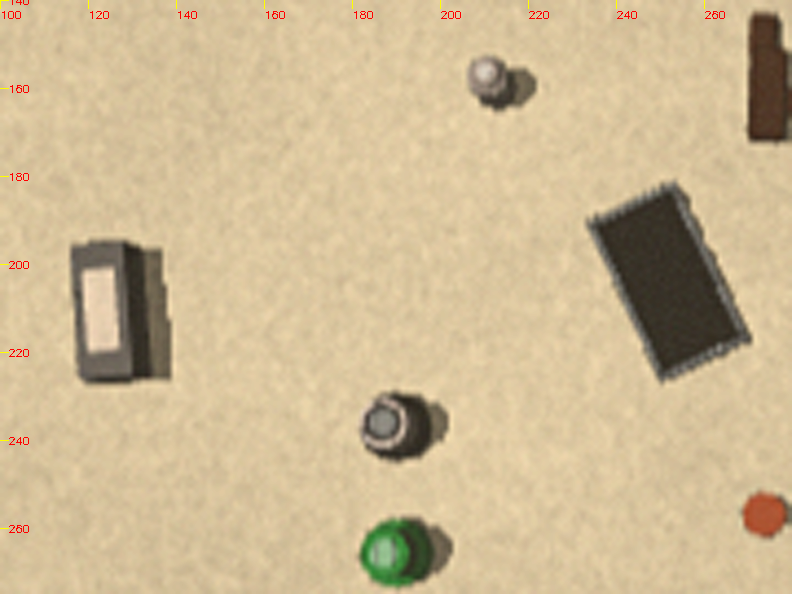

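View pics/crop1.png

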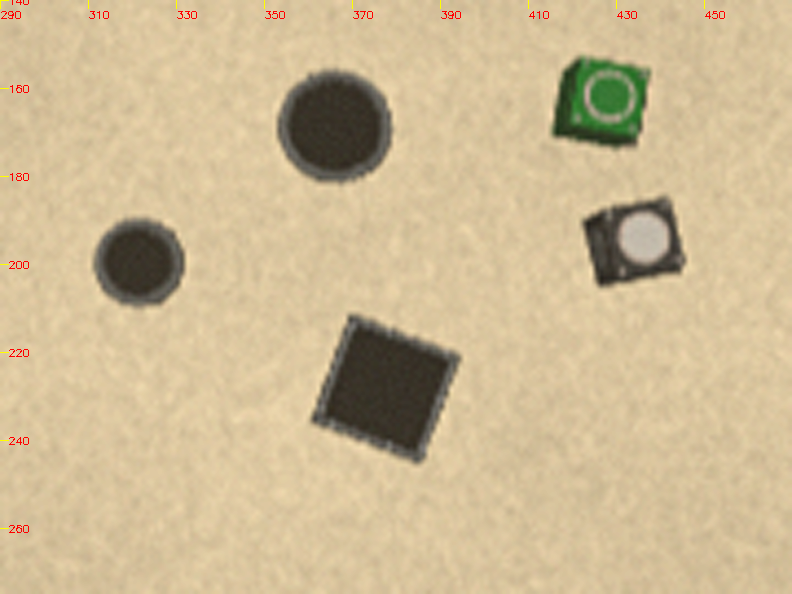

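The pictures show the choices are right: eyepiece tube top (187,236), objective tip (211,156), slide box top (123,211), filter block window (436,194). Trays: (366,169), (322,199.5), and the square and long trays by their corners.

```bash
cat > h.py <<'E'
import numpy as np,cv2
from scipy.spatial.transform import Rotation as R
from workcell import env,cams
def px2w(f,px,z):
    p=np.atleast_2d(px).astype(float); K=f["K"];T=f["T"]
    d=np.c_[(p[:,0]-K[0,2])/K[0,0],(p[:,1]-K[1,2])/K[1,1],np.ones(len(p))]@T[:3,:3].T
    return T[:3,3]+d*((z-T[2,3])/d[:,2])[:,None]
def w2px(f,P):
    T=f["T"]; c=(np.asarray(P)-T[:3,3])@T[:3,:3]; q=c@f["K"].T; return q[...,:2]/q[...,2:]
def go(x,y,z,yaw=None):
    """row to reach TCP xyz, tool down, jaws closing along world angle yaw deg (mod 180)"""
    s=env.read_state(); r=R.from_quat(s["tool_rot"]); M=r.as_matrix()
    cur=np.degrees(np.arctan2(M[1,1],M[0,1]))
    if yaw is None: yaw=cur
    dy=(yaw-cur+90)%180-90; a=np.radians(cur+dy); yv=np.array([np.cos(a),np.sin(a),0]); zv=np.array([0,0,-1.])
    g=R.from_matrix(np.c_[np.cross(yv,zv),yv,zv])
    d=M.T@(np.array([x,y,z])-s["ee_pos"])/.4; w=np.degrees((r.inv()*g).as_rotvec())/60
    print("t%.2f"%s["time"],"pos",s["ee_pos"].round(4),"cur yaw %.1f"%cur,"q6 %.2f"%s["joint_positions"][5],"row",d.round(4),w.round(4),"rows>=",round(max(np.linalg.norm(d)*400/41.7,np.linalg.norm(w)*60/7.16),1))
E
python3 - <<'E'
from h import *
f=cams.grab_frame("top")
def c0(x,y): return (100+x/4.4,140+y/4.4)
def c1(x,y): return (290+x/4.4,140+y/4.4)
def P(n,p,z): print(n,px2w(f,p,z).round(4)[:,:2].tolist())
P("eye",c0(383,424),.054);P("green",c0(384,552),.054);P("obj",c0(488,72),.05);P("objc",c0(487,80),.04)
P("LT",c1(334.5,126),.009);P("ST",c1(139.5,262),.009);P("fb",c1(644,237),.042)
def ang(a,b,z):
    w=px2w(f,[a,b],z);d=w[1]-w[0];return round(float(np.degrees(np.arctan2(d[1],d[0]))%180),1),round(float(np.linalg.norm(d)),4)
P("box",c0(102.3,311),.04);print(ang(c0(98,268.5),c0(105,351.5),.04),ang(c0(71,248),c0(82,378),.04),ang(c0(124,243),c0(133,380),.04))
print("fb",ang(c1(668,198),c1(685,265),.042),ang(c1(622,277),c1(685,265),.042))
q=[(352,315),(460,355),(420,462),(312,421)];l=[(587,222),(675,183),(750,340),(662,382)]
for n,Q,c in(("sq",q,c1),("long",l,c0)):
    P(n,np.mean([c(*v) for v in Q],0),.009)
    print([ang(c(*Q[i]),c(*Q[(i+1)%4]),.009) for i in range(4)])
P("wood",c0(768,76),.01)
e=px2w(f,c0(383,424),.054)[0]; go(e[0],e[1],.12,90)
E
```

```text
eye [[0.402, 0.2566]]
green [[0.3258, 0.256]]
obj [[0.6169, 0.193]]
objc [[0.6141, 0.195]]
LT [[0.5813, -0.2316]]
ST [[0.4976, -0.1058]]
fb [[0.5016, -0.4121]]
box [[0.4758, 0.4306]]
(5.7, 0.0514) (5.8, 0.0804) (4.5, 0.0846)
fb (10.6, 0.0423) (99.5, 0.0394)
sq [[0.4149, -0.2564]]
[(68.1, 0.0713), (156.9, 0.0716), (67.7, 0.0711), (157.0, 0.0712)]
long [[0.4896, 0.0866]]
[(112.9, 0.0604), (24.3, 0.11), (114.3, 0.0606), (24.1, 0.1114)]
wood [[0.6191, 0.0216]]
t0.15 pos [0.2008 0.4848 0.2402] cur yaw 67.5 q6 -0.15 row [-0.6832 -0.3341  0.3008] [-0.001  -0.0004 -0.3751] rows>= 7.8
```

```bash
python3 -m creep '[[-0.683,-0.334,0.2,0,0,-0.375,0.7],[-0.683,-0.334,0.2,0,0,-0.375,0.7],[-0.683,-0.334,0.2,0,0,-0.375,0.7],[-0.683,-0.334,0.2,0,0,-0.375,0.7],[-0.683,-0.334,0.2,0,0,-0.375,0.7],[-0.683,-0.334,0.2,0,0,-0.375,0.7],[-0.683,-0.334,0.3,0,0,-0.375,0.7],[-0.683,-0.334,0.3,0,0,-0.375,0.7]]' 20
python3 -m creep '[[0,0,0,0,0,0,0.7],[0,0,0,0,0,0,0.7],[0,0,0,0,0,0,0.7]]'
python3 - <<'E'
from h import *
go(.402,.2566,.039,90)
f=cams.grab_frame("side");i=f["img"][:,:,::-1]
cv2.imwrite("pics/s1.png",cv2.resize(i[100:240,130:300],None,fx=4,fy=4))
print(w2px(f,[[.402,.2566,.054],[.402,.2566,0]]))
E
```

```text
time: 0.82
ee_pos: [0.3975, 0.2628, 0.1282]
tool_rot: [0.0, 1.0, 0.001, 0.001]
ft_force: [-0.2, 0.2, -0.2]
grip_width: 0.0642
gripper_force: 0.0
time: 1.07
ee_pos: [0.3959, 0.2644, 0.1285]
tool_rot: [0.0, 1.0, 0.0, -0.0]
ft_force: [-0.0, 0.5, 0.6]
grip_width: 0.064
gripper_force: 0.0
t1.07 pos [0.3959 0.2644 0.1285] cur yaw 90.0 q6 -1.14 row [-0.0154 -0.0195  0.2236] [ 0.0003 -0.0003 -0.0008] rows>= 2.2
[[196.73495478 166.39858456]
 [198.92758117 184.46001607]]
```

View pics/s1.png

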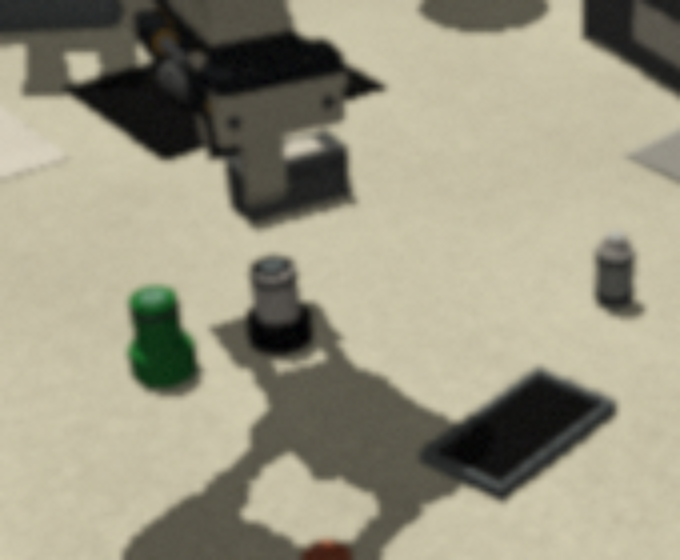

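Tube top in the crop at (274,265), about 1.5 px from the prediction: the dark eyepiece is the target and the green one stays clear. Going down now.

```bash
python3 -m creep '[[-0.016,-0.019,0.08,0,0,0,0.7],[-0.016,-0.019,0.16,0,0,0,0.7],[-0.016,-0.019,0.224,0,0,0,0.7],[-0.016,-0.019,0.224,0,0,0,0.7],[-0.016,-0.019,0.224,0,0,0,0.7]]'
python3 -m creep '[[0,0,0,0,0,0,0.2],[0,0,0,0,0,0,0.2],[0,0,0,0,0,0,0.2],[0,0,0,0,0,0,0.2],[0,0,0,0,0,0,0.2],[0,0,0,0,0,0,0.2]]' 20
python3 -m creep '[[0,0,-0.05,0,0,0,0.2],[0,0,-0.15,0,0,0,0.2],[0,0,-0.25,0,0,0,0.2],[0,0,-0.3,0,0,0,0.2],[0,0,-0.3,0,0,0,0.2],[0,0,-0.3,0,0,0,0.2]]'
python3 -c "
from h import *
go(.5813,-.2316,.16)"
```

```text
time: 1.53
ee_pos: [0.4016, 0.2575, 0.039]
tool_rot: [-0.001, 1.0, -0.0, -0.001]
ft_force: [-0.6, 0.5, 1.8]
grip_width: 0.0643
gripper_force: 0.0
time: 2.03
ee_pos: [0.4025, 0.2567, 0.0392]
tool_rot: [0.0, 1.0, 0.0, 0.0]
ft_force: [0.9, -1.5, 0.7]
grip_width: 0.0287
gripper_force: 16.5
time: 2.53
ee_pos: [0.4026, 0.2567, 0.1595]
tool_rot: [0.0, 1.0, 0.001, 0.001]
ft_force: [-0.6, 0.7, -1.8]
grip_width: 0.0289
gripper_force: 20.0
t2.53 pos [0.4026 0.2567 0.1595] cur yaw 90.0 q6 -1.16 row [-0.4469 -1.2206 -0.0014] [ 0.001   0.0021 -0.    ] rows>= 12.5
```

```bash
python3 -m creep '[[-0.02,-0.06,0,0,0,0,0.2],[-0.06,-0.14,0,0,0,0,0.2],[-0.09,-0.22,0,0,0,0,0.2],[-0.12,-0.3,0,0,0,0,0.2],[-0.15,-0.38,0,0,0,0,0.2],[-0.18,-0.46,0,0,0,0,0.2],[-0.21,-0.54,0,0,0,0,0.2],[-0.24,-0.62,0,0,0,0,0.2]]' 
python3 -m creep '[[-0.03,-0.08,0,0,0,0,0.2],[-0.06,-0.16,0,0,0,0,0.2],[-0.09,-0.24,0,0,0,0,0.2],[-0.12,-0.32,0,0,0,0,0.2],[-0.15,-0.4,0,0,0,0,0.2],[-0.18,-0.48,0,0,0,0,0.2],[-0.206,-0.55,0,0,0,0,0.2],[-0.206,-0.6,0,0,0,0,0.2]]'
python3 -m creep '[[0,0,0,0,0,0,0.2],[0,0,0,0,0,0,0.2],[0,0,0,0,0,0,0.2]]'
python3 -c "
from h import *
go(.5813,-.2316,.0425)"
```

```text
time: 3.2
ee_pos: [0.4974, 0.007, 0.1566]
tool_rot: [0.0, 1.0, 0.0, -0.002]
ft_force: [0.2, 0.7, -0.8]
grip_width: 0.0287
gripper_force: 20.0
time: 3.87
ee_pos: [0.5809, -0.2339, 0.1557]
tool_rot: [0.001, 1.0, 0.001, -0.001]
ft_force: [0.3, -0.5, -2.3]
grip_width: 0.0292
gripper_force: 20.0
time: 4.12
ee_pos: [0.5798, -0.2305, 0.1568]
tool_rot: [0.0, 1.0, 0.001, -0.002]
ft_force: [0.4, -0.2, -0.8]
grip_width: 0.0289
gripper_force: 20.0
t4.12 pos [ 0.5798 -0.2305  0.1568] cur yaw 90.0 q6 -2.07 row [-0.0047 -0.0033  0.2857] [ 0.0021 -0.0029  0.    ] rows>= 2.7
```

```bash
python3 -m creep '[[-0.004,-0.003,0.06,0,0,0,0.2],[-0.004,-0.003,0.13,0,0,0,0.2],[-0.004,-0.003,0.2,0,0,0,0.2],[-0.004,-0.003,0.25,0,0,0,0.2],[-0.004,-0.003,0.265,0,0,0,0.2],[-0.004,-0.003,0.27,0,0,0,0.2],[-0.004,-0.003,0.275,0,0,0,0.2],[-0.004,-0.003,0.277,0,0,0,0.2]]' 
python3 -m creep '[[0,0,0.001,0,0,0,0.2],[0,0,0.002,0,0,0,0.2],[0,0,0.003,0,0,0,0.2],[0,0,0.004,0,0,0,0.2],[0,0,0.005,0,0,0,0.2],[0,0,0.006,0,0,0,0.2],[0,0,0.007,0,0,0,0.2]]'
python3 -c "
from h import *
go(.5813,-.2316,.0425)"
```

```text
time: 4.78
ee_pos: [0.5831, -0.2326, 0.0492]
tool_rot: [-0.0, 1.0, -0.0, 0.001]
ft_force: [-0.7, 0.9, -1.0]
grip_width: 0.0286
gripper_force: 20.0
time: 5.37
ee_pos: [0.5823, -0.2326, 0.0451]
tool_rot: [0.0, 1.0, 0.0, 0.0]
ft_force: [-0.2, -0.3, -1.3]
grip_width: 0.029
gripper_force: 20.0
t5.37 pos [ 0.5823 -0.2326  0.0451] cur yaw 90.0 q6 -2.07 row [0.0024 0.0026 0.0065] [ 0.0001  0.     -0.    ] rows>= 0.1
```

```bash
python3 -m creep '[[0,0,0.001,0,0,0,0.2],[0,0,0.002,0,0,0,0.2],[0,0,0.003,0,0,0,0.2],[0,0,0.004,0,0,0,0.2],[0,0,0.005,0,0,0,0.2],[0,0,0.006,0,0,0,0.2],[0,0,0.006,0,0,0,0.2]]'
python3 -m creep '[[0,0,0.001,0,0,0,0.2],[0,0,0.001,0,0,0,0.2],[0,0,0.002,0,0,0,0.2],[0,0,0.002,0,0,0,0.2],[0,0,0.002,0,0,0,0.2]]'
```

```text
time: 5.95
ee_pos: [0.5823, -0.2326, 0.0426]
tool_rot: [0.0, 1.0, 0.0, -0.0]
ft_force: [0.1, 0.4, -1.4]
grip_width: 0.0291
gripper_force: 20.0
time: 6.37
ee_pos: [0.5823, -0.2326, 0.0423]
tool_rot: [0.0, 1.0, -0.0, 0.0]
ft_force: [-2.0, 0.8, 2.7]
grip_width: 0.0291
gripper_force: 20.0
```

```bash
python3 -m creep '[[0,0,0,0,0,0,0.36],[0,0,0,0,0,0,0.4],[0,0,0,0,0,0,0.5],[0,0,0,0,0,0,0.7],[0,0,-0.04,0,0,0,0.7],[0,0,-0.12,0,0,0,0.7],[0,0,-0.22,0,0,0,0.7],[0,0,-0.25,0,0,0,0.7]]'
python3 -c "
from h import *
go(.6155,.194,.14,0);go(.6155,.194,.14,45);go(.6155,.194,.14,90)"
```

```text
time: 7.03
ee_pos: [0.5844, -0.2337, 0.1476]
tool_rot: [0.0, 1.0, -0.002, 0.004]
ft_force: [0.5, 0.7, 0.8]
grip_width: 0.0637
gripper_force: 0.0
t7.03 pos [ 0.5844 -0.2337  0.1476] cur yaw 90.0 q6 -2.07 row [-0.0775  1.0694  0.0154] [0.0025 0.0083 1.5   ] rows>= 12.6
t7.03 pos [ 0.5844 -0.2337  0.1476] cur yaw 90.0 q6 -2.07 row [-0.0775  1.0694  0.0154] [-0.0008  0.008   0.75  ] rows>= 10.3
t7.03 pos [ 0.5844 -0.2337  0.1476] cur yaw 90.0 q6 -2.07 row [-0.0775  1.0694  0.0154] [-0.0037  0.0069 -0.    ] rows>= 10.3
```

```bash
python3 -m creep '[[-0.04,0.54,0,0,0,0,0.65],[-0.04,0.54,0,0,0,0,0.65],[-0.04,0.54,0,0,0,0,0.65],[-0.04,0.54,0,0,0,0,0.65],[-0.04,0.54,0,0,0,0,0.65],[-0.04,0.54,0,0,0,0,0.65],[-0.04,0.54,0,0,0,0,0.65]]' 
python3 -m creep '[[-0.04,0.54,0,0,0,0,0.65],[-0.04,0.54,0,0,0,0,0.65],[-0.04,0.54,0,0,0,0,0.65],[-0.04,0.54,0,0,0,0,0.65],[-0.04,0.54,0,0,0,0,0.65],[-0.04,0.54,0,0,0,0,0.65],[-0.04,0.54,0,0,0,0,0.65]]' 
python3 - <<'E'
from h import *
go(.6155,.194,.027,90)
f=cams.grab_frame("side");i=f["img"][:,:,::-1]
a=cv2.resize(i[130:200,230:330],None,fx=5,fy=5);b=cv2.resize(i[235:305,330:430],None,fx=5,fy=5)
cv2.imwrite("pics/s2.png",np.clip(np.vstack([a,b])[:,:]*1.4,0,255)[:600] if 0 else np.clip(np.hstack([a[:,:390],b[:,:400]])*1.4,0,255))
print(w2px(f,[[.6155,.194,.05],[.6155,.194,0]]))
E
```

```text
time: 7.62
ee_pos: [0.5983, -0.0135, 0.1419]
tool_rot: [-0.002, 1.0, 0.0, 0.0]
ft_force: [-0.9, -0.7, 0.1]
grip_width: 0.0596
gripper_force: 0.0
time: 8.2
ee_pos: [0.6145, 0.2008, 0.1415]
tool_rot: [-0.001, 1.0, 0.0, 0.0]
ft_force: [-0.1, -0.5, 0.2]
grip_width: 0.0596
gripper_force: 0.0
t8.20 pos [0.6145 0.2008 0.1415] cur yaw 90.2 q6 -1.38 row [-0.0023 -0.0169  0.2863] [0.     0.0002 0.0027] rows>= 2.8
[[282.56724884 158.90498352]
 [282.2156237  175.25078221]][ WARN:0@1.756] global loadsave.cpp:1063 imwrite_ Unsupported depth image for selected encoder is fallbacked to CV_8U.
```

View pics/s2.png

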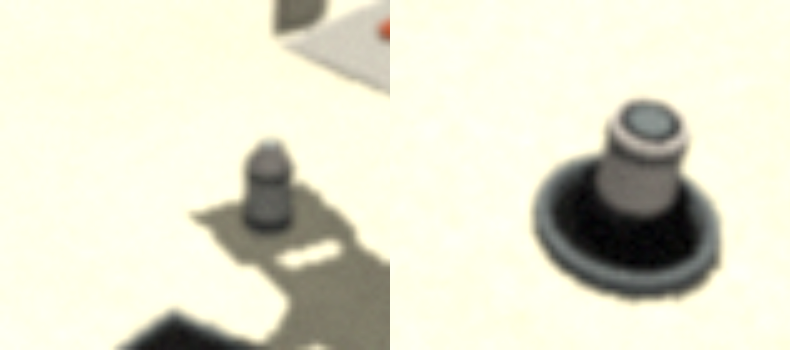

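Right half: the eyepiece stands upright inside the large tray. Left half: objective tip at about (283.6,158.6), 1 px from the prediction.

```bash
python3 -m creep '[[-0.002,-0.017,0.08,0,0,0,0.65],[-0.002,-0.017,0.16,0,0,0,0.65],[-0.002,-0.017,0.24,0,0,0,0.65],[-0.002,-0.017,0.286,0,0,0,0.65],[-0.002,-0.017,0.286,0,0,0,0.65],[-0.002,-0.017,0.286,0,0,0,0.65]]'
python3 -m creep '[[0,0,0,0,0,0,0.15],[0,0,0,0,0,0,0.15],[0,0,0,0,0,0,0.15],[0,0,0,0,0,0,0.15],[0,0,0,0,0,0,0.15],[0,0,0,0,0,0,0.15],[0,0,0,0,0,0,0.15]]' 20
python3 -m creep '[[0,0,-0.05,0,0,0,0.15],[0,0,-0.15,0,0,0,0.15],[0,0,-0.25,0,0,0,0.15],[0,0,-0.3,0,0,0,0.15],[0,0,-0.3,0,0,0,0.15],[0,0,-0.3,0,0,0,0.15]]'
python3 -c "
from h import *
go(.4976,-.1058,.147)"
```

```text
time: 8.75
ee_pos: [0.6152, 0.1899, 0.027]
tool_rot: [0.001, 1.0, -0.0, -0.001]
ft_force: [0.5, 0.8, -0.0]
grip_width: 0.0598
gripper_force: 0.0
time: 9.33
ee_pos: [0.6154, 0.1929, 0.0282]
tool_rot: [-0.0, 1.0, 0.0, 0.001]
ft_force: [-1.2, 0.4, 4.1]
grip_width: 0.0253
gripper_force: 20.0
time: 9.83
ee_pos: [0.6154, 0.1927, 0.1485]
tool_rot: [-0.0, 1.0, 0.0, 0.001]
ft_force: [0.5, 0.4, -1.6]
grip_width: 0.0253
gripper_force: 20.0
t9.83 pos [0.6154 0.1927 0.1485] cur yaw 90.0 q6 -1.39 row [ 0.2946 -0.7463  0.0027] [ 0.0004  0.002  -0.    ] rows>= 7.7
```

```bash
python3 -m creep '[[0.03,-0.08,0,0,0,0,0.15],[0.07,-0.17,0,0,0,0,0.15],[0.11,-0.27,0,0,0,0,0.15],[0.15,-0.37,0,0,0,0,0.15],[0.19,-0.47,0,0,0,0,0.15],[0.23,-0.57,0,0,0,0,0.15],[0.27,-0.67,0,0,0,0,0.15],[0.295,-0.746,0,0,0,0,0.15]]'
python3 -m creep '[[0,0,0,0,0,0,0.15],[0,0,0,0,0,0,0.15],[0,0,0,0,0,0,0.15]]'
python3 -c "
from h import *
go(.4976,-.1058,.032)"
```

```text
time: 10.5
ee_pos: [0.4944, -0.1069, 0.1454]
tool_rot: [-0.0, 1.0, 0.001, -0.002]
ft_force: [0.6, -0.1, -1.5]
grip_width: 0.0253
gripper_force: 20.0
time: 10.75
ee_pos: [0.4964, -0.1053, 0.1461]
tool_rot: [0.0, 1.0, 0.001, -0.001]
ft_force: [0.4, 1.1, -1.6]
grip_width: 0.0255
gripper_force: 20.0
t10.75 pos [ 0.4964 -0.1053  0.1461] cur yaw 89.9 q6 -1.93 row [-0.0037 -0.0017  0.2853] [ 0.0015 -0.0025  0.    ] rows>= 2.7
```

```bash
python3 -m creep '[[-0.003,-0.002,0.06,0,0,0,0.15],[-0.003,-0.002,0.13,0,0,0,0.15],[-0.003,-0.002,0.2,0,0,0,0.15],[-0.003,-0.002,0.24,0,0,0,0.15],[-0.003,-0.002,0.26,0,0,0,0.15],[-0.003,-0.002,0.266,0,0,0,0.15],[-0.003,-0.002,0.27,0,0,0,0.15],[-0.003,-0.002,0.27,0,0,0,0.15]]' 
python3 -m creep '[[0,0,0.002,0,0,0,0.15],[0,0,0.004,0,0,0,0.15],[0,0,0.006,0,0,0,0.15],[0,0,0.008,0,0,0,0.15],[0,0,0.009,0,0,0,0.15],[0,0,0.01,0,0,0,0.15],[0,0,0.01,0,0,0,0.15]]'
python3 -m creep '[[0,0,0.001,0,0,0,0.15],[0,0,0.002,0,0,0,0.15],[0,0,0.003,0,0,0,0.15],[0,0,0.003,0,0,0,0.15],[0,0,0.003,0,0,0,0.15]]'
```

```text
time: 11.42
ee_pos: [0.499, -0.1062, 0.04]
tool_rot: [-0.0, 1.0, -0.0, 0.001]
ft_force: [1.3, 0.2, -0.2]
grip_width: 0.0255
gripper_force: 20.0
time: 12.0
ee_pos: [0.4983, -0.1067, 0.0355]
tool_rot: [0.0, 1.0, 0.0, 0.0]
ft_force: [-0.2, -1.3, -1.1]
grip_width: 0.0254
gripper_force: 20.0
time: 12.42
ee_pos: [0.4983, -0.1066, 0.0343]
tool_rot: [0.0, 1.0, 0.0, -0.0]
ft_force: [0.1, -0.1, -0.6]
grip_width: 0.026
gripper_force: 20.0
```

```bash
python3 -m creep '[[0,0,0.001,0,0,0,0.15],[0,0,0.002,0,0,0,0.15],[0,0,0.003,0,0,0,0.15],[0,0,0.004,0,0,0,0.15],[0,0,0.005,0,0,0,0.15],[0,0,0.005,0,0,0,0.15]]'
python3 -m creep '[[0,0,0.001,0,0,0,0.15],[0,0,0.001,0,0,0,0.15],[0,0,0.002,0,0,0,0.15],[0,0,0.002,0,0,0,0.15],[0,0,0.002,0,0,0,0.15]]'
```

```text
time: 12.92
ee_pos: [0.4983, -0.1066, 0.0322]
tool_rot: [0.0, 1.0, 0.0, -0.0]
ft_force: [-1.0, 0.1, -1.5]
grip_width: 0.0253
gripper_force: 20.0
time: 13.33
ee_pos: [0.4983, -0.1066, 0.0315]
tool_rot: [0.0, 1.0, 0.0, 0.0]
ft_force: [0.4, 0.3, -1.0]
grip_width: 0.0255
gripper_force: 20.0
```

```bash
python3 -m creep '[[0,0,0.001,0,0,0,0.15],[0,0,0.001,0,0,0,0.15],[0,0,0.002,0,0,0,0.15],[0,0,0.002,0,0,0,0.15],[0,0,0.002,0,0,0,0.15]]'
```

```text
time: 13.75
ee_pos: [0.4984, -0.1066, 0.0311]
tool_rot: [0.0, 1.0, -0.0, 0.0]
ft_force: [-1.4, 0.4, 5.8]
grip_width: 0.0254
gripper_force: 20.0
```

```bash
python3 -m creep '[[0,0,0,0,0,0,0.31],[0,0,0,0,0,0,0.36],[0,0,0,0,0,0,0.45],[0,0,0,0,0,0,0.6],[0,0,-0.04,0,0,0,0.65],[0,0,-0.12,0,0,0,0.65],[0,0,-0.22,0,0,0,0.7],[0,0,-0.26,0,0,0,0.7]]'
python3 -c "
from h import *
go(.5016,-.4121,.13,100)"
```

```text
time: 14.42
ee_pos: [0.4999, -0.1072, 0.1388]
tool_rot: [0.0, 1.0, -0.001, 0.003]
ft_force: [1.4, -0.0, 0.3]
grip_width: 0.0633
gripper_force: 0.0
t14.42 pos [ 0.4999 -0.1072  0.1388] cur yaw 90.0 q6 -1.93 row [-0.004  -0.7623  0.0233] [-0.0022  0.0048 -0.1667] rows>= 7.3
```

```bash
python3 -m creep '[[0,-0.762,0,0,0,-0.167,0.8],[0,-0.762,0,0,0,-0.167,0.8],[0,-0.762,0,0,0,-0.167,0.8],[0,-0.762,0,0,0,-0.167,0.8],[0,-0.762,0,0,0,-0.167,0.8],[0,-0.762,0,0,0,-0.167,0.8],[0,-0.762,0,0,0,-0.167,0.8],[0,-0.762,0,0,0,-0.167,0.8]]'
python3 -m creep '[[0,0,0,0,0,0,0.8],[0,0,0,0,0,0,0.8],[0,0,0,0,0,0,0.8]]'
python3 - <<'E'
from h import *
go(.5016,-.4121,.027,100)
f=cams.grab_frame("side");i=f["img"][:,:,::-1]
a=cv2.resize(i[310:400,370:470],None,fx=4,fy=4);b=cv2.resize(i[220:310,270:370],None,fx=4,fy=4)
cv2.imwrite("pics/s3.png",np.clip(np.hstack([a,b])*1.4,0,255).astype('uint8'))
print(w2px(f,[[.5016,-.4121,.042],[.5016,-.4121,0],[.4976,-.1058,.003]]))
c,s=np.cos(np.radians(10)),np.sin(np.radians(10))
print(w2px(f,[[.5016+.022*(c*u-s*v),-.4121+.022*(s*u+c*v),.042] for u,v in((1,1),(-1,1),(-1,-1),(1,-1))]).round(1)-[370,310])
E
```

```text
time: 15.08
ee_pos: [0.4972, -0.4168, 0.1343]
tool_rot: [-0.086, 0.996, -0.001, 0.0]
ft_force: [-0.4, -0.1, 0.0]
grip_width: 0.0736
gripper_force: 0.0
time: 15.33
ee_pos: [0.4981, -0.4103, 0.1342]
tool_rot: [-0.087, 0.996, 0.001, -0.0]
ft_force: [0.4, 0.4, -0.3]
grip_width: 0.0735
gripper_force: 0.0
t15.33 pos [ 0.4981 -0.4103  0.1342] cur yaw 100.0 q6 -2.55 row [-0.0079 -0.0063  0.268 ] [ 0.0015 -0.0005  0.0005] rows>= 2.6
[[415.44479792 355.57389279]
 [409.80140105 371.44054043]
 [304.33167646 254.89977069]]
[[42.3 28.5]
 [24.5 43.6]
 [48.9 64.1]
 [66.5 47.6]]
```

View pics/s3.png

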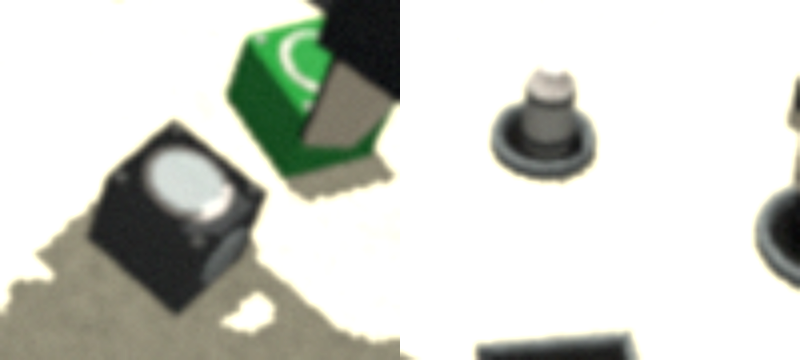

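The objective stands upright in the small tray (right half). The dark block's top corners in the crop, (175,121) and (266,192), match the prediction, so I descend.

```bash
python3 -m creep '[[-0.008,-0.006,0.08,0,0,0,0.8],[-0.008,-0.006,0.16,0,0,0,0.8],[-0.008,-0.006,0.23,0,0,0,0.8],[-0.008,-0.006,0.266,0,0,0,0.8],[-0.008,-0.006,0.266,0,0,0,0.8],[-0.008,-0.006,0.266,0,0,0,0.8]]'
python3 -m creep '[[0,0,0,0,0,0,0.35],[0,0,0,0,0,0,0.35],[0,0,0,0,0,0,0.35],[0,0,0,0,0,0,0.35],[0,0,0,0,0,0,0.35],[0,0,0,0,0,0,0.35],[0,0,0,0,0,0,0.35]]' 20
python3 -m creep '[[0,0,-0.05,0,0,0,0.35],[0,0,-0.15,0,0,0,0.35],[0,0,-0.25,0,0,0,0.35],[0,0,-0.28,0,0,0,0.35],[0,0,-0.28,0,0,0,0.35],[0,0,-0.28,0,0,0,0.35]]'
python3 -c "
from h import *
go(.4149,-.2564,.139,67.4)"
```

```text
time: 15.88
ee_pos: [0.5021, -0.4118, 0.0282]
tool_rot: [-0.088, 0.996, 0.001, -0.0]
ft_force: [-0.0, 0.1, 0.3]
grip_width: 0.0735
gripper_force: 0.0
time: 16.47
ee_pos: [0.502, -0.4134, 0.029]
tool_rot: [-0.087, 0.996, -0.0, 0.0]
ft_force: [-0.6, 0.5, 4.9]
grip_width: 0.0439
gripper_force: 20.0
time: 16.97
ee_pos: [0.5017, -0.4132, 0.1402]
tool_rot: [-0.087, 0.996, -0.0, 0.0]
ft_force: [0.3, 1.0, -1.5]
grip_width: 0.0439
gripper_force: 20.0
t16.97 pos [ 0.5017 -0.4132  0.1402] cur yaw 100.0 q6 -2.55 row [0.1456 0.4237 0.0029] [-2.000e-04  3.000e-04  5.435e-01] rows>= 4.6
```

```bash
python3 -m creep '[[0.02,0.05,0,0,0,0.08,0.35],[0.04,0.11,0,0,0,0.16,0.35],[0.06,0.18,0,0,0,0.24,0.35],[0.085,0.25,0,0,0,0.32,0.35],[0.11,0.32,0,0,0,0.4,0.35],[0.13,0.39,0,0,0,0.48,0.35],[0.146,0.424,0,0,0,0.544,0.35],[0.146,0.424,0,0,0,0.544,0.35]]'
python3 -m creep '[[0,0,0,0,0,0,0.35],[0,0,0,0,0,0,0.35],[0,0,0,0,0,0,0.35]]'
python3 -c "
from h import *
go(.4149,-.2564,.032,67.4)"
```

```text
time: 17.63
ee_pos: [0.4119, -0.2525, 0.138]
tool_rot: [0.197, 0.98, 0.002, -0.003]
ft_force: [-0.3, -0.4, -1.9]
grip_width: 0.0442
gripper_force: 20.0
time: 17.88
ee_pos: [0.4152, -0.2572, 0.1396]
tool_rot: [0.196, 0.981, 0.0, -0.0]
ft_force: [-0.4, 0.3, -1.0]
grip_width: 0.0437
gripper_force: 20.0
t17.88 pos [ 0.4152 -0.2572  0.1396] cur yaw 67.4 q6 -1.89 row [0.0014 0.0016 0.2691] [ 0.0001 -0.0004  0.0002] rows>= 2.6
```

```bash
python3 -m creep '[[0,0,0.06,0,0,0,0.35],[0,0,0.13,0,0,0,0.35],[0,0,0.19,0,0,0,0.35],[0,0,0.23,0,0,0,0.35],[0,0,0.25,0,0,0,0.35],[0,0,0.256,0,0,0,0.35],[0,0,0.26,0,0,0,0.35],[0,0,0.26,0,0,0,0.35]]' 
python3 - <<'E'
from h import *
go(.4149,-.2564,.032,67.4)
f=cams.grab_frame("side");i=f["img"][:,:,::-1]
cv2.imwrite("pics/s4.png",np.clip(cv2.resize(i[230:360,240:390],None,fx=4,fy=4)*1.4,0,255).astype('uint8'))
E
```

```text
time: 18.55
ee_pos: [0.4153, -0.2569, 0.0367]
tool_rot: [0.196, 0.981, -0.0, 0.0]
ft_force: [-0.7, 0.3, -0.7]
grip_width: 0.0438
gripper_force: 20.0
t18.55 pos [ 0.4153 -0.2569  0.0367] cur yaw 67.4 q6 -1.89 row [0.0015 0.0008 0.0118] [-0.0002  0.001  -0.0005] rows>= 0.1
```

View pics/s4.png

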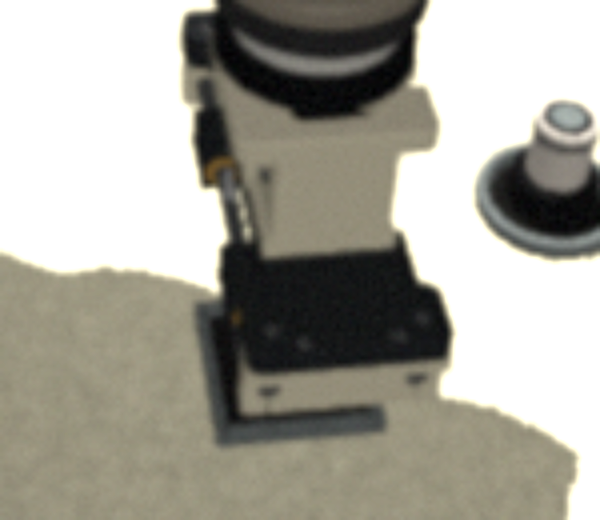

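The gripper hides the block, but it sits square over the tray. I lower it to contact.

```bash
python3 -m creep '[[0.001,0.001,0.001,0,0,0,0.35],[0.001,0.001,0.002,0,0,0,0.35],[0.001,0.001,0.003,0,0,0,0.35],[0.001,0.001,0.004,0,0,0,0.35],[0.001,0.001,0.005,0,0,0,0.35],[0.001,0.001,0.006,0,0,0,0.35],[0.001,0.001,0.007,0,0,0,0.35],[0.001,0.001,0.008,0,0,0,0.35]]'
python3 -m creep '[[0,0,0.001,0,0,0,0.35],[0,0,0.001,0,0,0,0.35],[0,0,0.002,0,0,0,0.35],[0,0,0.002,0,0,0,0.35],[0,0,0.002,0,0,0,0.35]]'
```

```text
time: 19.27
ee_pos: [0.4146, -0.2558, 0.0331]
tool_rot: [0.196, 0.981, 0.0, 0.0]
ft_force: [-0.9, 0.5, -0.6]
grip_width: 0.0437
gripper_force: 20.0
time: 19.68
ee_pos: [0.4146, -0.2558, 0.0323]
tool_rot: [0.196, 0.981, 0.0, 0.0]
ft_force: [0.3, 0.0, -1.1]
grip_width: 0.0439
gripper_force: 20.0
```

```bash
python3 -m creep '[[0,0,0.001,0,0,0,0.35],[0,0,0.001,0,0,0,0.35],[0,0,0.002,0,0,0,0.35],[0,0,0.002,0,0,0,0.35],[0,0,0.002,0,0,0,0.35]]'
```

```text
time: 20.1
ee_pos: [0.4146, -0.2559, 0.032]
tool_rot: [0.196, 0.981, -0.0, 0.0]
ft_force: [-1.3, 0.1, 4.7]
grip_width: 0.0441
gripper_force: 20.0
```

```bash
python3 -m creep '[[0,0,0,0,0,0,0.51],[0,0,0,0,0,0,0.56],[0,0,0,0,0,0,0.65],[0,0,0,0,0,0,0.75],[0,0,-0.04,0,0,0,0.8],[0,0,-0.12,0,0,0,0.8],[0,0,-0.22,0,0,0,0.7],[0,0,-0.28,0,0,0,0.7]]'
python3 -c "
from h import *
go(.4758,.4306,.145,95.3);go((.4758+.4146)/2,.0874,.145,81.3)"
```

```text
time: 20.77
ee_pos: [0.4153, -0.2564, 0.1464]
tool_rot: [0.196, 0.981, -0.001, 0.001]
ft_force: [0.6, -0.9, -0.5]
grip_width: 0.0655
gripper_force: 0.0
t20.77 pos [ 0.4153 -0.2564  0.1464] cur yaw 67.4 q6 -1.89 row [5.2090e-01 1.6435e+00 1.0000e-03] [-0.0013  0.0023 -0.4654] rows>= 16.5
t20.77 pos [ 0.4153 -0.2564  0.1464] cur yaw 67.4 q6 -1.89 row [0.2615 0.8221 0.0023] [-0.001   0.0025 -0.232 ] rows>= 8.3
```

```bash
python3 -m creep '[[0.26,0.82,0,0,0,-0.23,0.7],[0.26,0.82,0,0,0,-0.23,0.7],[0.26,0.82,0,0,0,-0.23,0.7],[0.26,0.82,0,0,0,-0.23,0.7],[0.26,0.82,0,0,0,-0.23,0.7],[0.26,0.82,0,0,0,-0.23,0.7],[0.26,0.82,0,0,0,-0.23,0.7],[0.26,0.82,0,0,0,-0.23,0.7]]'
python3 -m creep '[[0,0,0,0,0,0,0.7],[0,0,0,0,0,0,0.7]]'
python3 -c "
from h import *
go(.4758,.4306,.145,95.3)"
```

```text
time: 21.43
ee_pos: [0.4436, 0.0782, 0.1436]
tool_rot: [0.077, 0.997, 0.0, 0.0]
ft_force: [0.8, -1.1, -0.9]
grip_width: 0.0641
gripper_force: 0.0
time: 21.6
ee_pos: [0.4436, 0.0784, 0.1434]
tool_rot: [0.074, 0.997, 0.0, -0.0]
ft_force: [0.7, 0.1, -0.3]
grip_width: 0.0641
gripper_force: 0.0
t21.60 pos [0.4436 0.0784 0.1434] cur yaw 81.5 q6 -1.42 row [ 0.0509  0.8828 -0.004 ] [ 0.     -0.     -0.2303] rows>= 8.5
```

```bash
python3 -m creep '[[0.051,0.883,0,0,0,-0.23,0.7],[0.051,0.883,0,0,0,-0.23,0.7],[0.051,0.883,0,0,0,-0.23,0.7],[0.051,0.883,0,0,0,-0.23,0.7],[0.051,0.883,0,0,0,-0.23,0.7],[0.051,0.883,0,0,0,-0.23,0.7],[0.051,0.883,0,0,0,-0.23,0.7],[0.051,0.883,0,0,0,-0.23,0.7]]'
python3 -m creep '[[0,0,0,0,0,0,0.7],[0,0,0,0,0,0,0.7],[0,0,0,0,0,0,0.7]]'
python3 - <<'E'
from h import *
go(.4758,.4306,.026,95.3)
f=cams.grab_frame("side");i=f["img"][:,:,::-1]
a=cv2.resize(i[120:170,160:260],None,fx=5,fy=5);b=cv2.resize(i[280:350,270:370],None,fx=4,fy=4)
m=np.zeros((540,500,3),'uint8');m[:250]=np.clip(a*1.4,0,255);m[255:535,:400]=np.clip(b*1.4,0,255)
cv2.imwrite("pics/s5.png",m)
c,s=np.cos(np.radians(5.3)),np.sin(np.radians(5.3))
print((w2px(f,[[.4758+(.042*c*u-.017*s*v),.4306+(.042*s*u+.017*c*v),.04] for u,v in((1,1),(-1,1),(-1,-1),(1,-1))])-[160,120]).round(1)*5)
E
```

```text
time: 22.27
ee_pos: [0.4769, 0.4082, 0.1434]
tool_rot: [-0.042, 0.999, -0.0, -0.0]
ft_force: [0.8, -0.5, 0.1]
grip_width: 0.0642
gripper_force: 0.0
time: 22.52
ee_pos: [0.4764, 0.4063, 0.1428]
tool_rot: [-0.043, 0.999, -0.001, -0.001]
ft_force: [0.4, -0.6, 0.8]
grip_width: 0.064
gripper_force: 0.0
t22.52 pos [0.4764 0.4063 0.1428] cur yaw 94.9 q6 -1.07 row [-0.004  0.061  0.292] [-0.0012 -0.0011 -0.0066] rows>= 2.9
[[252.5  59.5]
 [122.   95. ]
 [147.  118. ]
 [279.5  81. ]]
```

View pics/s5.png

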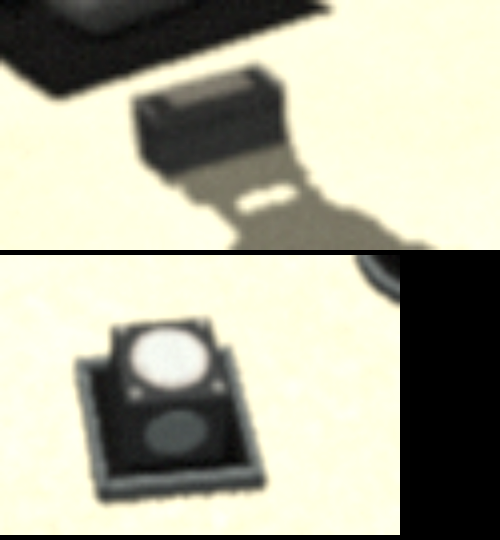

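Below: the filter block is flat and square in its tray. Above: the slide box's top corners, (132,98) and (262,65), lie within about 2 px of the prediction. I descend.

```bash
python3 -m creep '[[-0.002,0.058,0.05,0,0,-0.007,0.7],[-0.002,0.058,0.12,0,0,-0.007,0.7],[-0.002,0.058,0.2,0,0,-0.007,0.7],[-0.002,0.058,0.26,0,0,-0.007,0.7],[-0.002,0.058,0.29,0,0,-0.007,0.7],[-0.002,0.058,0.29,0,0,-0.007,0.7],[-0.002,0.058,0.29,0,0,-0.007,0.7]]'
python3 -m creep '[[0,0,0,0,0,0,0.25],[0,0,0,0,0,0,0.25],[0,0,0,0,0,0,0.25],[0,0,0,0,0,0,0.25],[0,0,0,0,0,0,0.25],[0,0,0,0,0,0,0.25],[0,0,0,0,0,0,0.25]]' 20
python3 -m creep '[[0,0,-0.05,0,0,0,0.25],[0,0,-0.15,0,0,0,0.25],[0,0,-0.25,0,0,0,0.25],[0,0,-0.28,0,0,0,0.25],[0,0,-0.28,0,0,0,0.25],[0,0,-0.28,0,0,0,0.25]]'
python3 -c "
from h import *
go(.4896,.0866,.138,114)"
```

```text
time: 23.15
ee_pos: [0.4755, 0.4303, 0.0281]
tool_rot: [-0.046, 0.999, 0.0, 0.0]
ft_force: [0.8, -0.0, 0.4]
grip_width: 0.0643
gripper_force: 0.0
time: 23.73
ee_pos: [0.4749, 0.4314, 0.0282]
tool_rot: [-0.047, 0.999, 0.0, 0.0]
ft_force: [-2.1, -0.2, 4.4]
grip_width: 0.0341
gripper_force: 20.0
time: 24.23
ee_pos: [0.4746, 0.4312, 0.1395]
tool_rot: [-0.047, 0.999, 0.0, 0.0]
ft_force: [0.2, 0.1, -1.4]
grip_width: 0.034
gripper_force: 20.0
t24.23 pos [0.4746 0.4312 0.1395] cur yaw 95.4 q6 -1.05 row [ 0.0437 -0.8611  0.0036] [ 2.0e-04  5.0e-04 -3.1e-01] rows>= 8.3
```

```bash
python3 -m creep '[[0.005,-0.08,0,0,0,-0.04,0.25],[0.01,-0.17,0,0,0,-0.08,0.25],[0.015,-0.27,0,0,0,-0.12,0.25],[0.02,-0.37,0,0,0,-0.16,0.25],[0.025,-0.47,0,0,0,-0.2,0.25],[0.03,-0.57,0,0,0,-0.24,0.25],[0.035,-0.67,0,0,0,-0.28,0.25],[0.04,-0.76,0,0,0,-0.31,0.25]]'
python3 -m creep '[[0,0,0,0,0,0,0.25],[0,0,0,0,0,0,0.25],[0,0,0,0,0,0,0.25]]'
python3 -c "
from h import *
go(.4882,.086,.034,114)"
```

```text
time: 24.9
ee_pos: [0.4856, 0.1247, 0.1373]
tool_rot: [-0.209, 0.978, 0.0, -0.002]
ft_force: [0.6, -0.9, -0.1]
grip_width: 0.0338
gripper_force: 20.0
time: 25.15
ee_pos: [0.4865, 0.127, 0.138]
tool_rot: [-0.207, 0.978, 0.0, -0.001]
ft_force: [0.1, -1.0, -2.0]
grip_width: 0.0337
gripper_force: 20.0
t25.15 pos [0.4865 0.127  0.138 ] cur yaw 113.9 q6 -1.89 row [ 0.037  -0.0958  0.2601] [ 0.0013 -0.0026 -0.0012] rows>= 2.7
```

```bash
python3 -m creep '[[0.018,-0.045,0,0,0,0,0.25],[0.037,-0.096,0,0,0,0,0.25],[0.037,-0.096,0.06,0,0,0,0.25],[0.037,-0.096,0.13,0,0,0,0.25],[0.037,-0.096,0.19,0,0,0,0.25],[0.037,-0.096,0.22,0,0,0,0.25],[0.037,-0.096,0.24,0,0,0,0.25],[0.037,-0.096,0.25,0,0,0,0.25]]' 
python3 -m creep '[[0,0,0.001,0,0,0,0.25],[0,0,0.002,0,0,0,0.25],[0,0,0.003,0,0,0,0.25],[0,0,0.003,0,0,0,0.25]]'
python3 - <<'E'
from h import *
go(.4882,.086,.0315,114)
f=cams.grab_frame("side");i=f["img"][:,:,::-1]
cv2.imwrite("pics/s6.png",np.clip(cv2.resize(i[140:240,200:330],None,fx=5,fy=5)*1.4,0,255).astype('uint8'))
E
```

```text
time: 25.82
ee_pos: [0.4885, 0.0871, 0.0379]
tool_rot: [-0.209, 0.978, 0.0, -0.001]
ft_force: [-0.1, 1.1, -1.0]
grip_width: 0.0341
gripper_force: 20.0
time: 26.15
ee_pos: [0.49, 0.0861, 0.0391]
tool_rot: [-0.208, 0.978, -0.0, 0.001]
ft_force: [-0.3, -0.2, -0.3]
grip_width: 0.0336
gripper_force: 20.0
t26.15 pos [0.49   0.0861 0.0391] cur yaw 114.0 q6 -1.97 row [0.0042 0.0016 0.0189] [-0.0005  0.0015  0.0001] rows>= 0.2
```

View pics/s6.png

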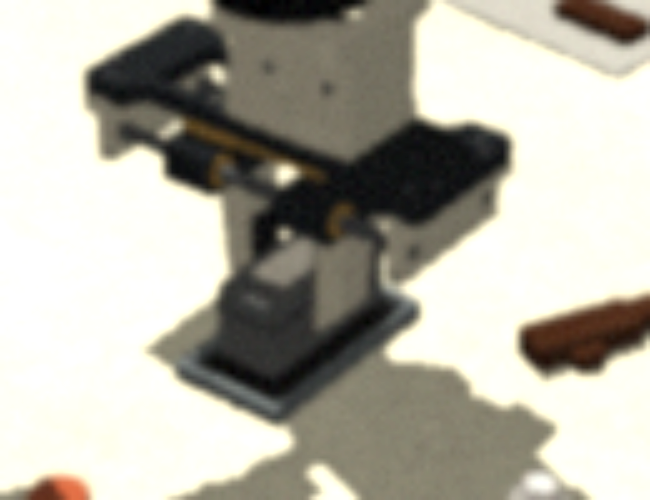

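The box is centred and aligned over the long tray, well clear of the wood at crop (585,335).

```bash
python3 -m creep '[[0.002,0.001,0.002,0,0,0,0.25],[0.003,0.001,0.004,0,0,0,0.25],[0.003,0.001,0.006,0,0,0,0.25],[0.003,0.001,0.008,0,0,0,0.25],[0.003,0.001,0.01,0,0,0,0.25],[0.003,0.001,0.012,0,0,0,0.25],[0.003,0.001,0.014,0,0,0,0.25],[0.003,0.001,0.015,0,0,0,0.25]]'
python3 -m creep '[[0,0,0.001,0,0,0,0.25],[0,0,0.001,0,0,0,0.25],[0,0,0.002,0,0,0,0.25],[0,0,0.002,0,0,0,0.25],[0,0,0.002,0,0,0,0.25]]'
```

```text
time: 26.87
ee_pos: [0.4882, 0.0858, 0.0322]
tool_rot: [-0.208, 0.978, 0.0, -0.0]
ft_force: [0.3, -0.3, -1.1]
grip_width: 0.0341
gripper_force: 20.0
time: 27.28
ee_pos: [0.4882, 0.0858, 0.0315]
tool_rot: [-0.208, 0.978, 0.0, 0.0]
ft_force: [-0.5, -0.9, -1.3]
grip_width: 0.034
gripper_force: 20.0
```

```bash
python3 -m creep '[[0,0,0.001,0,0,0,0.25],[0,0,0.001,0,0,0,0.25],[0,0,0.002,0,0,0,0.25],[0,0,0.002,0,0,0,0.25],[0,0,0.002,0,0,0,0.25]]'
```

```text
time: 27.7
ee_pos: [0.4883, 0.0858, 0.0312]
tool_rot: [-0.208, 0.978, 0.0, 0.0]
ft_force: [-2.0, -0.7, 3.9]
grip_width: 0.0339
gripper_force: 20.0
```

Contact. Release, lift, move aside and take a final look.

```bash
python3 -m creep '[[0,0,0,0,0,0,0.4],[0,0,0,0,0,0,0.45],[0,0,0,0,0,0,0.55],[0,0,0,0,0,0,0.65],[0,0,-0.04,0,0,0,0.7],[0,0,-0.12,0,0,0,0.7],[0,0,-0.22,0,0,0,0.7],[0,0,-0.3,0,0,0,0.7]]'
python3 -m creep '[[0,0.1,0,0,0,0,0.7],[0,0.2,0,0,0,0,0.7],[0,0.3,0,0,0,0,0.7],[0,0.4,0,0,0,0,0.7],[0,0.5,0,0,0,0,0.7],[0,0.6,0,0,0,0,0.7],[0,0.6,0,0,0,0,0.7],[0,0.6,0,0,0,0,0.7]]'
python3 - <<'E'
from h import *
f=cams.grab_frame("top");i=f["img"][:,:,::-1]
cv2.imwrite("pics/t9.png",np.clip(cv2.resize(i[135:285,225:450],None,fx=3.5,fy=3.5,interpolation=cv2.INTER_CUBIC)*1.8,0,255).astype('uint8'))
f=cams.grab_frame("side");i=f["img"][:,:,::-1]
cv2.imwrite("pics/s9.png",np.clip(cv2.resize(i[130:400,180:480],None,fx=2.2,fy=2.2,interpolation=cv2.INTER_CUBIC)*1.5,0,255).astype('uint8'))
E
```

```text
time: 28.37
ee_pos: [0.4882, 0.0858, 0.1526]
tool_rot: [-0.208, 0.978, 0.0, 0.0]
ft_force: [1.3, 0.3, 0.1]
grip_width: 0.0645
gripper_force: 0.0
time: 29.03
ee_pos: [0.3895, 0.3066, 0.1506]
tool_rot: [-0.21, 0.978, -0.0, -0.0]
ft_force: [-0.2, -0.5, -0.7]
grip_width: 0.0646
gripper_force: 0.0
```

View pics/t9.png

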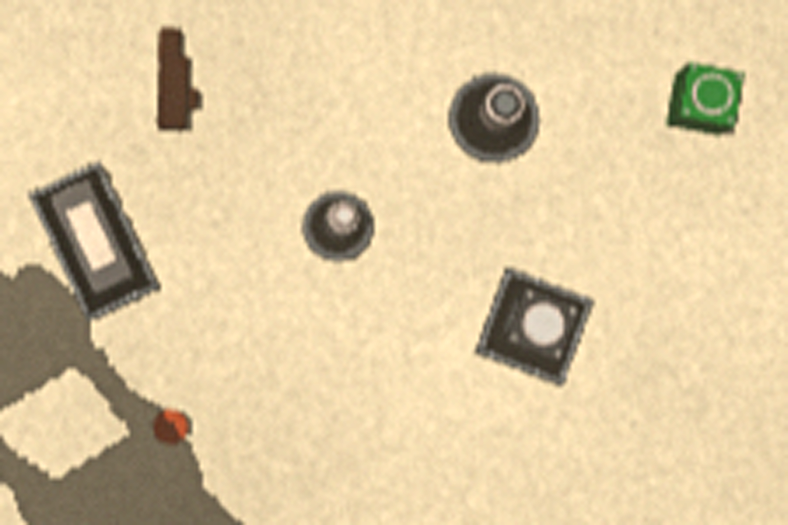

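View pics/s9.png

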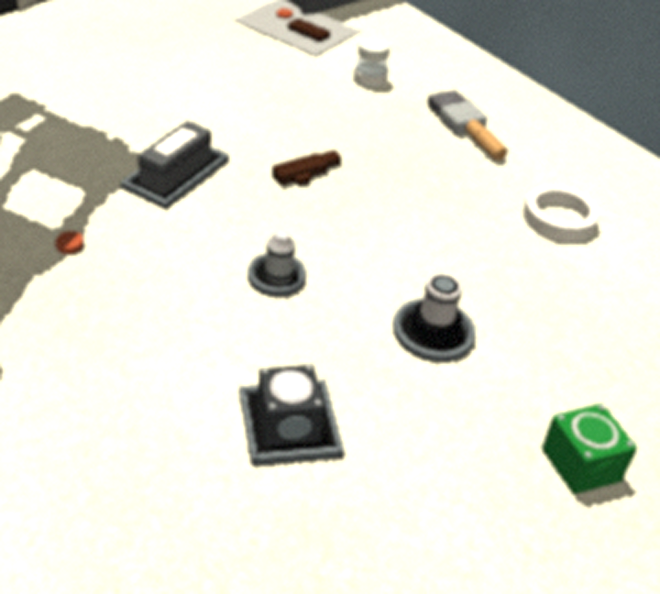

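All four parts stand upright and square inside their trays. In the top crop they are at (495,115), (340,225), (535,325) and (97,240). The wood at (175,80) and the green block have not moved.

```bash
python3 -c "
from workcell import ticket
print(ticket.sign_off())"
```

```text
the job is handed in; nothing more can be done
None
```

The eyepiece, objective, filter block and slide box were placed in their trays in that order, upright and square in the final pictures, with the wooden find and the green look-alikes left alone; I handed the job in at about 29 s.

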